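Clear the spacing blocks through the gate

TASK

Clear the three grey metal spacing blocks off the wooden sorting board: with the fingertips, sweep them one after another along the board, through the narrow gate between the two brass wings, so that each drops into the compartment behind it. Do not pick any of them up, and leave the red wooden block, the brass gauge and everything else on the table where they stand.

Things in the scene. Friction and masses are not known exactly. Their poses are not given: they have to be found in the camera images.
- stand: wooden sorting stand fixed to the table, 289 x 296 mm, placed and turned anew each time. Origin on the table; its x axis points along the sweep, through the gate. In its frame the flat board lies at z = 84 mm, x = -145 to 63 mm, y = -140 to 140 mm, with rims 8 mm high at its -x end and both sides; at its +x end is the gate wall
- gate (a point): middle of the gate opening, on the board at its sharp front edge (stand frame x = 63, y = 0, z = 84 mm); axes as the stand. The gate wall, 18 mm high, 8 mm thick, ends at this edge; its only opening is 42 mm wide. Two brass wings as high run back from it, flaring at 25 degrees to x, as a funnel, to 38 mm before the edge, 70 mm apart there. A block whose centre passes the edge tips in by itself
- compartment (a point): centre of the floor of the open compartment right behind the gate, 65 mm along x, 130 mm along y, floor 78 mm below the board; axes as the stand. Its far wall and the solid tops beside it are level with the board
- quad1: grey metal spacing block with a dark square on its top, 26 x 26 mm and 16 mm high, about 80 g; one of three alike. Origin at its centre (8 mm above the board when it lies flat), z up at the start. It begins lying flat on the board, anywhere among four spots (x about -15 or -75 mm, |y| up to 81 mm in the stand's frame), any yaw
- quad2: grey metal spacing block with a dark square on its top, 26 x 26 mm and 16 mm high, about 80 g; one of three alike. Origin at its centre (8 mm above the board when it lies flat), z up at the start. It begins lying flat on the board, anywhere among four spots (x about -15 or -75 mm, |y| up to 81 mm in the stand's frame), any yaw
- quad3: grey metal spacing block with a dark square on its top, 26 x 26 mm and 16 mm high, about 80 g; one of three alike. Origin at its centre (8 mm above the board when it lies flat), z up at the start. It begins lying flat on the board, anywhere among four spots (x about -15 or -75 mm, |y| up to 81 mm in the stand's frame), any yaw
- pillar: red painted wooden block standing on the board among the grey ones, on one of the four spots, 28 x 28 mm and 30 mm high; origin at the centre of its underside. Leave it
- gauge: brass gauge cylinder standing in the near left corner of the board as seen from the robot (stand frame x about -118, y about 115 mm), 24 mm diameter, 35 mm high; origin at the centre of its underside. Leave it
- ink_can: blue can on the table left of the stand, 80 mm diameter, 70 mm high; origin under its centre. Leave it
- brush: brush lying on the table right of the stand; origin on the underside. Leave it
- mallet: mallet lying on the table, far right of the stand; origin on the underside. Leave it
- stick: steel composing stick (flat open holder) on the table, far left of the stand, 220 x 50 x 21 mm; origin under its centre. Leave it
- mug: blue mug on the table, near left, 80 mm diameter, 90 mm high; origin under its centre. Leave it

How it is judged:
By the outcome, as a careful person would: the job done as asked, in the order asked, and still so for the second after the job is handed in, with the robot touching nothing.
It also fails if it takes over 72 s, if anything falls off the work surface, if the arm or the gripper's body presses on something with over 40 N, if the wrist force passes 120 N, or if a joint passes its speed limit or range.

ROBOT

A 7-joint arm with a two-finger parallel gripper is mounted at the origin on the work surface. World frame = base frame: x ahead of the robot, y to its left, z up, the work surface at z = 0. Lengths are in m, angles in degrees, forces in N, time in s.
With the tool pointing down it reaches from about 0.425 to 0.875 m from the base axis. Payload 8.4 kg.
Tool frame: the origin (TCP) lies where the fingers leave the gripper's body, on its centre line; the fingertips stand 70 mm ahead of it and the grasp point (between the pads) lies 51 mm ahead of it; z points along the fingers, y is the direction in which the jaws open and shut (so a half turn about z gives the same grasp; the last joint's range is limited). The gripper opens to 87 mm and grips with 3 to 60 N. Pads are 19 mm wide; open, the fingers measure 117 mm over their backs; the gripper's body (75 mm by 190 mm) begins 51 mm behind the grasp point.
Start: joints at [-73.694, 19.091, 2.286, 83.961, -0.768, 76.965, -3.352], TCP at [0.243, 0.603, 0.292] pointing down, gripper open.
Joint ranges: [-147.57, 147.57], [-21.85, 119.76], [-74.77, 79.35], [14.55, 137.4], [-85.83, 265.84], [4.83, 119.75], [-152.11, 152.11]. Speed limits (degrees/s): [127.2, 127.2, 159.86, 159.86, 180, 180, 180].

INTERFACE

Orientations are given as a 3x3 rotation matrix whose columns are the frame's x, y, z axes.
In Python, from station import state, get_image, close_job, search_frame, regions_of gives the robot as it stands.
- The arm moves only by the shell command python3 -m crank 'ROWS' [OPENING] [FORCE]. ROWS is JSON, a list of rows, each an object with "dp": the shift along the tool's x, y, z in units of 40 mm (1.0 is 40 mm), a list of three; "dr": the turn, a rotation vector about the tool's x, y, z in units of 5 degrees (1.0 is 5 degrees), a list of three. In form: [{"dp": [x, y, z], "dr": [wx, wy, wz]}, ...]. A call has 1 to 5 rows; each row is the pose to reach, as a shift and turn from the pose commanded when the call began, along the tool's axes at that moment; what a row does not reach only later rows make up. A row lasts 1/8 s, in which the tool goes at most 62.5 mm and 10.7 degrees, less where a joint would pass 70% of its speed; a pose out of reach is approached as far as the arm can. A call with a gripper value outside its range is refused whole. OPENING is the opening, from 0 (shut) to 1 (fully open), set as the call begins (- or left out, the last holds). The fingers move at their own pace and stop on an object; FORCE is the grip in N (left out, the last holds). Time passes only in rows, so rows that repeat a pose let the fingers close. It gives the time, the measured TCP pose, the force and the opening at its end, in the units of the state.
- state(): the state, without advancing time (a new reading comes with each control period).
- get_image(name): name is "side" or "top"; returns a dict with "pixels" (480x640x3 uint8, red, green, blue), "z_map" (480x640 float32, m along the optical axis (not along the pixel's ray), 0 where there is no reading), "K" (3x3 intrinsics, pixels), "view" (4x4, takes a point from world to camera coordinates). Camera axes: x right, y up, looking along -z (the intrinsics and any distortion apply to the point x, -y, -z); pixel columns grow to the right and rows downward; lengths in m; the calibration is good to about 2 mm. A picture is of the moment at which its call begins.
- close_job(): hands the job in, once; it reports no verdict.
Trained networks look in the newest picture that a camera, given by its name, has taken for a name from the list of things; names that differ only in an ending like _2 or _b are one class to them, and where a whole thing is asked for, a point or a joint stands for the part that bears it (a point fixed in the world has none). Each returns a list of dicts, best first, with "confidence" (0 to 1); they miss things now and then, are a little off and sometimes report something else, mostly with a low value. They report only what shows in the picture. A call takes as long as a camera call.
- search_frame(camera, label): "bbox" ([left, top, right, bottom] as shares, 0 to 1, of the picture: columns of its width, rows of its height, round what is visible of it).
- regions_of(camera, label): "region" (480x640 bool, what is visible of it) and "bbox" ([left, top, right, bottom] as shares, 0 to 1, of the picture: columns of its width, rows of its height, round what is visible of it).
The state is a dict: "time_s": time; "joints": joint angles; "qvel": joint speeds; "joint_torque": joint torques, N m; "ee_pos": TCP position; "ee_rot": TCP orientation; "wrist_force": force on the tool from outside, world axes, zero at the start; "moment": the same for the moment, N m; "opening": finger opening in m.
Only numpy, scipy, OpenCV 4.12 (cv2) and the standard library are available. Lean on these libraries where they do the work, as an engineer would, in place of code of your own. Each camera call takes 0.05 s, during which the arm holds its last target. There are 200 camera calls.

## Working session

There is one attempt and no reset: what is moved stays moved. The work goes in short steps, Python scripts to look and compute and a shell command to move; the robot and the scene stay as the last step left them, time stands still between calls to the robot, and variables do not carry over. Pictures are saved under pics/ and viewed, about 8 in all and at most 12, crops included, and the job is handed in when it is done.

```bash
ls; mkdir -p pics; cat > h.py <<'E'
import numpy as np, cv2
from station import *
def pts(im, mask=None):
    z=im["z_map"]; K=im["K"]; V=im["view"]
    v,u=np.mgrid[0:480,0:640]
    X=(u-K[0,2])/K[0,0]*z; Y=(v-K[1,2])/K[1,1]*z
    c=np.stack([X,-Y,-z,np.ones_like(z)],-1)
    w=(c@np.linalg.inv(V).T)[...,:3]; w[z==0]=np.nan
    return w
def save(im,n): cv2.imwrite(n,im["pixels"][...,::-1])
E
python3 - <<'E'
from h import *
s=state(); print({k:np.round(v,3).tolist() for k,v in s.items()})
for c in ("top","side"):
    im=get_image(c); save(im,f"pics/{c}0.png"); np.save(f"{c}0.npy",pts(im))
    w=pts(im)
    for l in ("stand","quad1","pillar","gauge"):
        for r in regions_of(c,l)[:4]:
            p=w[r["region"]]; print(c,l,round(r["confidence"],2),np.round(np.array(r["bbox"])*[640,480,640,480]).tolist(),np.round(np.nanmedian(p,0),4).tolist(), np.round(np.nanpercentile(p[:,2],95),4))
E
```

```text
pics
{'time_s': 0.0, 'joints': [-73.696, 19.13, 2.284, 84.01, -0.768, 76.967, -3.351], 'qvel': [-0.002, -0.066, -0.049, -0.024, 0.025, 0.012, 0.047], 'joint_torque': [-0.001, -65.636, 1.334, -40.382, -0.06, 0.045, 0.0], 'ee_pos': [0.243, 0.602, 0.291], 'ee_rot': [[-0.927, 0.374, -0.0], [0.374, 0.927, -0.002], [-0.0, -0.002, -1.0]], 'wrist_force': [0.022, -0.103, 0.017], 'moment': [0.026, -0.024, 0.002], 'opening': 0.087}
top stand 0.94 [216.0, 142.0, 391.0, 309.0] [0.5358, 0.0269, 0.0839] 0.0937
top quad1 0.69 [266.0, 228.0, 284.0, 244.0] [0.5099, 0.0937, 0.0996] 0.1029
top quad1 0.47 [295.0, 245.0, 309.0, 258.0] [0.4697, 0.0387, 0.1002] 0.103
top gauge 0.59 [110.0, 270.0, 157.0, 303.0] [0.4447, 0.4251, 0.0679] 0.072
top gauge 0.51 [295.0, 243.0, 307.0, 262.0] [0.4698, 0.0383, 0.1002] 0.1029
top gauge 0.46 [275.0, 280.0, 287.0, 294.0] [0.3944, 0.0878, 0.1184] 0.122
side stand 0.89 [257.0, 197.0, 421.0, 307.0] [0.5378, -0.0566, 0.0827] 0.0929
side quad1 0.6 [297.0, 222.0, 310.0, 236.0] [0.4682, 0.0303, 0.0971] 0.1017
side quad1 0.55 [337.0, 234.0, 353.0, 247.0] [0.5582, -0.051, 0.0969] 0.1014
side quad1 0.44 [310.0, 216.0, 323.0, 221.0] [0.5078, 0.088, 0.0967] 0.1023
side pillar 0.68 [309.0, 231.0, 325.0, 246.0] [0.4936, -0.0416, 0.1078] 0.1154
side gauge 0.57 [267.0, 211.0, 278.0, 223.0] [0.3953, 0.0811, 0.1044] 0.12
```

```bash
python3 -c "
import cv2,numpy as np
" ; ls pics
```

```text
side0.png
top0.png
```

View pics/top0.png

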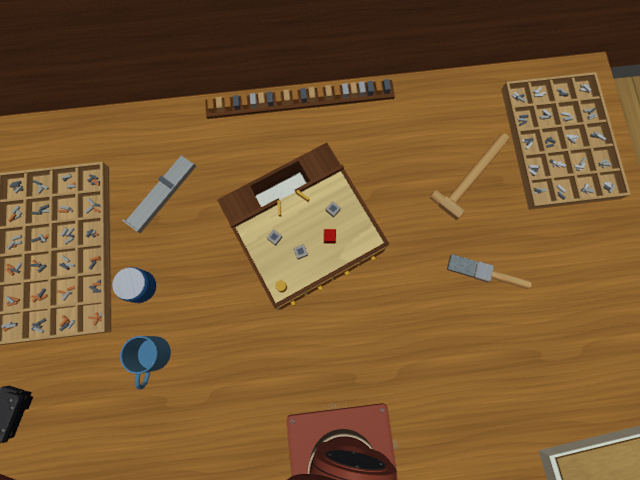

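The top view shows the stand turned about 27° left. The grey blocks are at (274,237), (300,251) and (333,208), the red pillar at (330,236), the gauge at (281,286), and the wings at (280,207) and (302,195). Next I fit the stand and rectify the view.

```bash
cat >> h.py <<'E'
def ortho(im, T, z=0.084, res=0.5, ext=(-170,160,-160,160), out=None):
    """stand-frame orthophoto: image up=+x, left=+y ; T=(x,y,yaw deg) of stand; res mm/px"""
    x0,x1,y0,y1=ext
    xs=np.arange(x1,x0,-res); ys=np.arange(y1,y0,-res)
    X,Y=np.meshgrid(xs,ys,indexing='ij'); a=np.radians(T[2])
    W=np.stack([T[0]+(np.cos(a)*X-np.sin(a)*Y)/1e3,T[1]+(np.sin(a)*X+np.cos(a)*Y)/1e3,np.full_like(X,z),np.ones_like(X)],-1)
    c=W@im["view"].T; K=im["K"]; d=-c[...,2]
    u=K[0,2]+K[0,0]*c[...,0]/d; v=K[1,2]-K[1,1]*c[...,1]/d
    return cv2.remap(im["pixels"],u.astype('f4'),v.astype('f4'),cv2.INTER_CUBIC)
E
python3 - <<'E'
from h import *
im=get_image("top"); w=pts(im); print(im["K"].round(1).tolist(), np.linalg.inv(im["view"])[:3,3])
reg=regions_of("top","stand")[0]["region"]
hsv=cv2.cvtColor(im["pixels"],cv2.COLOR_RGB2HSV)
m=reg&(abs(w[...,2]-.084)<.004)&(hsv[...,2]>140)
p=(w[m][:,:2]*1000).astype('f4'); 
n,l,st,ce=cv2.connectedComponentsWithStats(m.astype('u1')); k=1+st[1:,4].argmax()
p=(w[l==k][:,:2]*1000).astype('f4'); r=cv2.minAreaRect(p); print(r,len(p))
(cx,cy),(a,b),ang=r
for yaw in (ang,ang-90,ang+90):
    if 0<yaw<60: break
t=np.radians(yaw); 
# robust extents
R=np.array([[np.cos(t),np.sin(t)],[-np.sin(t),np.cos(t)]]); q=p@R.T
print(yaw,np.percentile(q,[0,.5,2,50,98,99.5,100],axis=0).round(1).tolist())
# stand bounding (all pixels with z>.06)
m=reg&(w[...,2]>.07); q=(w[m][:,:2]*1000)@R.T; print(np.percentile(q,[0,.5,99.5,100],axis=0).round(1).tolist())
c=np.array([cx,cy])@R.T; o=(c+[41,0])@R/1000   # board middle x=-41
T=(o[0],o[1],yaw); print(T); np.save("T.npy",T)
cv2.imwrite("pics/o0.png",ortho(im,T)[...,::-1])
E
```

```text
[[442.9, 0.0, 323.9], [0.0, 442.9, 241.3], [0.0, 0.0, 1.0]] [0.27188815 0.00906864 1.07422221]
((513.8798217773438, 16.057220458984375), (207.95672607421875, 280.24578857421875), 22.428720474243164) 9175
22.428720474243164 [[377.2, -321.3], [378.2, -319.9], [380.7, -316.0], [474.9, -179.9], [573.4, -46.2], [577.7, -42.5], [585.1, -41.1]]
[[365.7, -329.2], [368.1, -326.9], [655.7, -34.2], [658.6, -32.4]]
(np.float64(0.5517783726577858), np.float64(0.031700105140606755), 22.428720474243164)
```

View pics/o0.png

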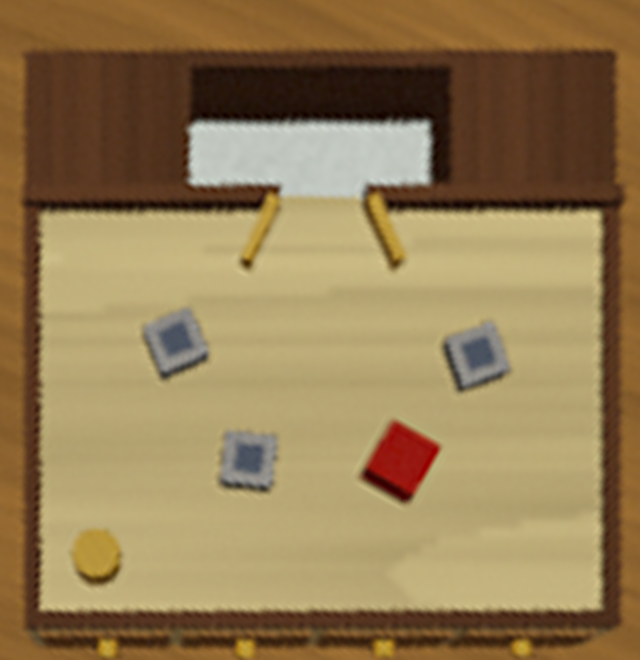

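The fit gives exactly 208 × 280 mm, so the stand pose is good. I write a helper that turns stand-frame targets into move units and start towards the waypoint.

```bash
cat >> h.py <<'E'
T=np.load("T.npy")
from scipy.spatial.transform import Rotation as Ro
def s2w(x,y): 
    a=np.radians(T[2]); return np.array([T[0]+(np.cos(a)*x-np.sin(a)*y)/1e3,T[1]+(np.sin(a)*x+np.cos(a)*y)/1e3])
def w2s(p):
    a=np.radians(T[2]); d=(np.array(p[:2])-T[:2])*1e3; return np.array([np.cos(a)*d[0]+np.sin(a)*d[1],-np.sin(a)*d[0]+np.cos(a)*d[1]])
def go(x,y,h,yaw):
    "fingertip centre at stand x,y mm, h mm over board, tool -x along stand direction yaw deg -> units"
    s=state(); R=np.array(s["ee_rot"]); a=np.radians(T[2]+yaw)
    G=np.array([[-np.cos(a),-np.sin(a),0],[-np.sin(a),np.cos(a),0],[0,0,-1]]).T.copy()
    G=np.column_stack([[-np.cos(a),-np.sin(a),0],[-np.sin(a),np.cos(a),0],[0,0,-1]])
    t=np.array([*s2w(x,y),.084+.070+h/1e3])
    print("dp",(R.T@(t-s["ee_pos"])/.04).round(2).tolist(),"dr",(np.degrees(Ro.from_matrix(R.T@G).as_rotvec())/5).round(2).tolist())
def where():
    s=state(); p=s["ee_pos"]; R=np.array(s["ee_rot"]); d=-R[:,0]
    print("t",round(s["time_s"],2),"tip stand",w2s(p).round(1),"h",round((p[2]-.154)*1e3,1),"yaw",round(np.degrees(np.arctan2(d[1],d[0]))-T[2],1),"F",np.round(s["wrist_force"],1),"op",round(s["opening"],4),"j7",round(s["joints"][6],1))
def blocks(cam="top"):
    im=get_image(cam); w=pts(im); out=[]
    for l in ("quad1","pillar","gauge"):
        for r in regions_of(cam,l)[:4]:
            p=w[r["region"]]; p=p[np.isfinite(p[:,2])]; p=p[p[:,2]>np.percentile(p[:,2],90)-.006]; print(l,round(r["confidence"],2),w2s(p.mean(0)).round(1),p[:,2].mean().round(3))
    return im
E
python3 -m crank '[{"dp":[-0.92,-0.71,0],"dr":[0,0,-0.6]},{"dp":[-1.84,-1.42,0],"dr":[0,0,-1.2]},{"dp":[-2.76,-2.13,0],"dr":[0,0,-1.8]},{"dp":[-3.68,-2.84,0],"dr":[0,0,-2.4]},{"dp":[-4.6,-3.55,0],"dr":[0,0,-3]}]' 0 20
python3 - <<'E'
from h import *
where(); go(-95,80,120,-15.3); go(-103,45.5,60,-15.3)
print(w2s([.4,.0]))
E
```

```text
time_s: 1.23
ee_pos: [0.3615, 0.4007, 0.2925]
ee_rot: [[-0.993, 0.12, 0.0], [0.12, 0.993, 0.0], [-0.0, 0.0, -1.0]]
wrist_force: [-0.2, 0.3, -0.5]
opening: 0.0449
t 1.23 tip stand [-35.1 413.7] h 138.5 yaw -29.3 F [-0.2  0.3 -0.5] op 0.0449 j7 31.2
dp [-2.78, -8.01, 0.46] dr [0.01, 0.0, -2.8]
dp [-3.03, -8.86, 1.96] dr [0.01, 0.0, -2.8]
[-152.39174312   28.60642764]
```

```bash

python3 -m crank '[{"dp":[-0.3,-0.88,0],"dr":[0,0,0]},{"dp":[-0.6,-1.76,0],"dr":[0,0,0]},{"dp":[-0.9,-2.64,0],"dr":[0,0,0]},{"dp":[-1.2,-3.52,0],"dr":[0,0,0]},{"dp":[-1.5,-4.4,0],"dr":[0,0,0]}]' 0 20 >/dev/null
python3 -m crank '[{"dp":[-0.3,-0.9,0.4],"dr":[0,0,-0.6]},{"dp":[-0.6,-1.8,0.8],"dr":[0,0,-1.2]},{"dp":[-0.9,-2.7,1.2],"dr":[0,0,-1.8]},{"dp":[-1.2,-3.6,1.6],"dr":[0,0,-2.4]},{"dp":[-1.53,-4.46,1.96],"dr":[0,0,-2.8]}]' | head -2
python3 - <<'E'
from h import *
where(); blocks(); go(-103,45.5,5,-15.3)
blocks("side")
E
```

```text
time_s: 2.48
ee_pos: [0.4381, 0.0343, 0.2136]
t 2.48 tip stand [-104.1   45.8] h 59.6 yaw -15.3 F [1.4 0.7 0. ] op 0.0003 j7 85.1
quad1 0.5 [-28.1 -76.6] 0.124
dp [-0.03, -0.03, 1.37] dr [0.0, -0.0, -0.05]
quad1 0.64 [-24.  -77.1] 0.099
quad1 0.54 [-75.1  35.3] 0.1
quad1 0.53 [-18.5  69.7] 0.099
pillar 0.69 [-31.7 -16.7] 0.089
pillar 0.59 [-77.3 -39.1] 0.113
pillar 0.19 [-102.6  446.6] 0.086
```

```bash

python3 -m crank '[{"dp":[0,0,0.45],"dr":[0,0,0]},{"dp":[0,0,0.9],"dr":[0,0,0]},{"dp":[0,0,1.2],"dr":[0,0,0]},{"dp":[0,0,1.37],"dr":[0,0,0]},{"dp":[0,0,1.37],"dr":[0,0,0]}]' | grep -E "force|ee_pos"
python3 -m crank '[{"dp":[-0.15,0,0],"dr":[0,0,0]},{"dp":[-0.3,0,0],"dr":[0,0,0]},{"dp":[-0.45,0,0],"dr":[0,0,0]},{"dp":[-0.6,0,0],"dr":[0,0,0]},{"dp":[-0.75,0,0],"dr":[0,0,0]}]' | grep -E "force|ee_pos"
python3 -m crank '[{"dp":[-0.15,0,0],"dr":[0,0,0]},{"dp":[-0.3,0,0],"dr":[0,0,0]},{"dp":[-0.45,0,0],"dr":[0,0,0]},{"dp":[-0.6,0,0],"dr":[0,0,0]},{"dp":[-0.75,0,0],"dr":[0,0,0]}]' | grep -E "force|ee_pos"
python3 - <<'E'
from h import *
where()
im=get_image("side"); a=im["pixels"][170:320,240:440]; b=get_image("top")["pixels"][140:310,210:395]
a=cv2.resize(a,(780,585),interpolation=cv2.INTER_CUBIC); cv2.imwrite("pics/s1.png",a[...,::-1])
blocks("side")
E
```

```text
ee_pos: [0.4379, 0.0357, 0.159]
wrist_force: [0.5, -0.3, 0.4]
ee_pos: [0.4682, 0.0393, 0.1591]
wrist_force: [-0.1, -0.2, 1.2]
ee_pos: [0.4979, 0.0429, 0.159]
wrist_force: [-0.7, -0.3, 0.8]
t 4.75 tip stand [-45.5  30.9] h 5.0 yaw -15.4 F [-0.7 -0.3  0.8] op 0.0002 j7 92.1
quad1 0.64 [-24.8 -76.9] 0.099
pillar 0.55 [-78.5 -39.3] 0.113
pillar 0.46 [-36.2 -27.8] 0.087
pillar 0.19 [ 40.7 397.1] 0.076
```

View pics/s1.png

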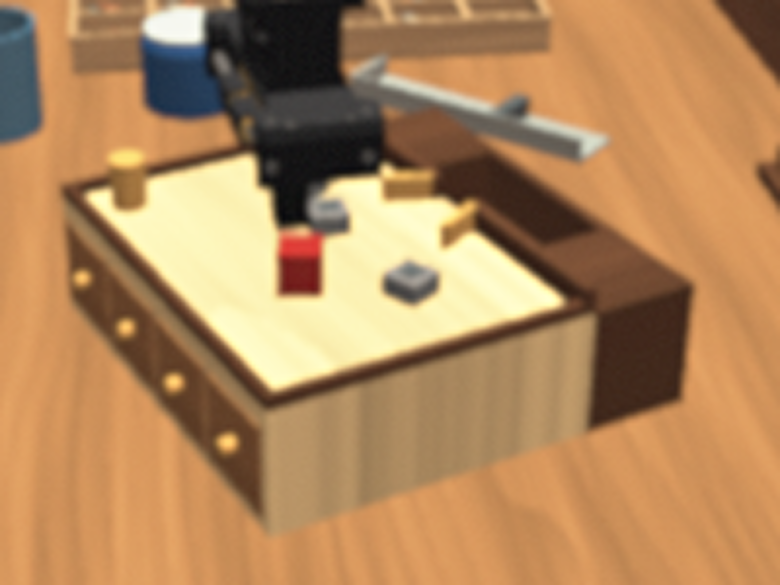

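The side view shows the block at crop (328,212), just ahead of the fingers at (293,200). The pillar and right-hand block have not moved. I check whether the block is centred on the pusher.

```bash
cat >> h.py <<'E'
def top_at(x0,y0,r=25,cam="side"):
    "stand-frame points near x0,y0 at block-top height"
    im=get_image(cam); w=pts(im); a=w2s_arr(w); m=(abs(w[...,2]-.0995)<.0035)&(np.hypot(a[...,0]-x0,a[...,1]-y0)<r)
    px=im["pixels"].astype(int); m&=(px.max(-1)-px.min(-1)<50)
    q=a[m]; print("top pts",len(q), q.mean(0).round(1), q.min(0).round(1), q.max(0).round(1))
def w2s_arr(w):
    a=np.radians(T[2]); d=(w[...,:2]-T[:2])*1e3; return np.stack([np.cos(a)*d[...,0]+np.sin(a)*d[...,1],-np.sin(a)*d[...,0]+np.cos(a)*d[...,1]],-1)
E
python3 - <<'E'
from h import *
top_at(-23.8,25); top_at(-20,-76.5)
E
```

```text
top pts 68 [-28.5  19.9] [-48.1   7.1] [-11.2  39. ]
top pts 72 [-23.1 -77.6] [-36.8 -90.9] [ -7.9 -62.4]
```

```bash

python3 -m crank '[{"dp":[-0.12,-0.015,0],"dr":[0,0,0]},{"dp":[-0.24,-0.03,0],"dr":[0,0,0]},{"dp":[-0.36,-0.05,0],"dr":[0,0,0]},{"dp":[-0.48,-0.06,0],"dr":[0,0,0]},{"dp":[-0.6,-0.08,0],"dr":[0,0,0]}]' | grep -E "force"
python3 -m crank '[{"dp":[-0.12,-0.015,0],"dr":[0,0,0]},{"dp":[-0.24,-0.03,0],"dr":[0,0,0]},{"dp":[-0.36,-0.05,0],"dr":[0,0,0]},{"dp":[-0.48,-0.06,0],"dr":[0,0,0]},{"dp":[-0.6,-0.08,0],"dr":[0,0,0]}]' | grep -E "force"
python3 -m crank '[{"dp":[0.2,0,0],"dr":[0,0,0]},{"dp":[0.3,0,0],"dr":[0,0,0]},{"dp":[0.3,0,0],"dr":[0,0,-1.5]},{"dp":[0.3,0,0],"dr":[0,0,-3.06]},{"dp":[0.3,0,0],"dr":[0,0,-3.06]}]' | grep -E "force"
python3 - <<'E'
from h import *
where(); top_at(21,2); top_at(-20,-76.5); go(-10,0,5,0)
E
```

```text
wrist_force: [-0.8, 0.4, 0.2]
wrist_force: [0.4, -0.6, -0.8]
wrist_force: [-0.4, 0.5, -0.5]
t 7.03 tip stand [-13.2  15.4] h 5.2 yaw -0.2 F [-0.4  0.5 -0.5] op 0.0007 j7 109.8
top pts 63 [17.7  1.5] [  4.3 -10.6] [32.8 20. ]
top pts 71 [-23.  -77.7] [-35.9 -90.6] [ -7.7 -61.6]
dp [-0.08, -0.38, 0.0] dr [0.0, 0.0, -0.06]
```

```bash

python3 -m crank '[{"dp":[0.05,-0.17,0],"dr":[0,0,0]},{"dp":[0.05,-0.35,0],"dr":[0,0,0]},{"dp":[0,-0.35,0],"dr":[0,0,0]},{"dp":[-0.12,-0.35,0],"dr":[0,0,0]},{"dp":[-0.24,-0.35,0],"dr":[0,0,0]}]' | grep -E "force"
python3 -m crank '[{"dp":[-0.12,0,0],"dr":[0,0,0]},{"dp":[-0.24,0,0],"dr":[0,0,0]},{"dp":[-0.36,0,0],"dr":[0,0,0]},{"dp":[-0.48,0,0],"dr":[0,0,0]},{"dp":[-0.6,-0.01,0],"dr":[0,0,0]}]' | grep -E "force"
python3 -m crank '[{"dp":[-0.12,0,0],"dr":[0,0,0]},{"dp":[-0.24,0,0],"dr":[0,0,0]},{"dp":[-0.36,0,0],"dr":[0,0,0]},{"dp":[-0.48,0,0],"dr":[0,0,0]},{"dp":[-0.6,0,0],"dr":[0,0,0]}]' | grep -E "force"
python3 - <<'E'
from h import *
where()
im=get_image("side"); a=im["pixels"][170:320,240:440]
a=cv2.resize(a,(780,585),interpolation=cv2.INTER_CUBIC); cv2.imwrite("pics/s2.png",a[...,::-1])
E
```

```text
wrist_force: [-0.2, -0.3, 0.5]
wrist_force: [0.1, -0.9, 0.5]
wrist_force: [0.8, 0.4, -0.2]
t 9.0 tip stand [45.1  0.8] h 5.1 yaw -0.1 F [ 0.8  0.4 -0.2] op 0.0006 j7 112.2
```

View pics/s2.png

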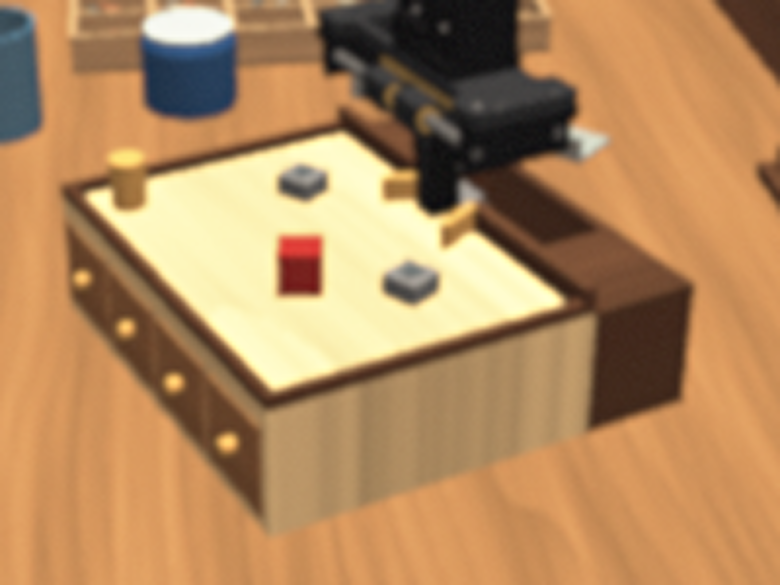

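The block is at the gate, crop (468,190). The left block at (303,180) and the right one at (411,282) are undisturbed. I push a little more, then withdraw, lift, and move to the left of the second block.

```bash

python3 -m crank '[{"dp":[-0.1,0,0],"dr":[0,0,0]},{"dp":[-0.2,0,0],"dr":[0,0,0]},{"dp":[-0.27,0,0],"dr":[0,0,0]},{"dp":[-0.27,0,0],"dr":[0,0,0]},{"dp":[0.3,0,0],"dr":[0,0,0]}]' | grep -E "force"
python3 -m crank '[{"dp":[0.6,0,-0.4],"dr":[0,0,0]},{"dp":[1,0,-1.2],"dr":[0,0,0]},{"dp":[1.2,0.9,-1.2],"dr":[0,0,0]},{"dp":[1.2,1.9,-1.2],"dr":[0,0,0]},{"dp":[1.2,2.75,-1.2],"dr":[0,0,0]}]' | grep -E "force"
python3 - <<'E'
from h import *
where(); top_at(55,0); top_at(-15,72); top_at(-20,-76.5); go(-15,112,5,0)
E
```

```text
wrist_force: [-0.0, -0.4, 0.1]
wrist_force: [-0.0, 0.3, 0.2]
t 10.3 tip stand [-15.3 112.3] h 53.3 yaw -0.1 F [-0.   0.3  0.2] op 0.0002 j7 95.7
top pts 1 [57.9 23.4] [57.9 23.4] [57.9 23.4]
top pts 51 [-16.5  70.3] [-30.6  58.4] [-1.7 85.9]
top pts 71 [-22.6 -77.2] [-36.1 -88.9] [ -8.6 -62. ]
dp [-0.0, -0.02, 1.2] dr [0.01, 0.0, 0.01]
```

```bash

python3 -m crank '[{"dp":[0,0,0.5],"dr":[0,0,0]},{"dp":[0,0,1.0],"dr":[0,0,0]},{"dp":[0,0,1.2],"dr":[0,0,0]},{"dp":[0,-0.1,1.2],"dr":[0,0,0]},{"dp":[0,-0.25,1.2],"dr":[0,0,0]}]' | grep -E "force"
python3 -m crank '[{"dp":[0,-0.13,0],"dr":[0,0,0]},{"dp":[0,-0.26,0],"dr":[0,0,0]},{"dp":[0,-0.39,0],"dr":[0,0,0]},{"dp":[0,-0.52,0],"dr":[0,0,0]},{"dp":[0,-0.65,0],"dr":[0,0,0]}]' | grep -E "force"
python3 -m crank '[{"dp":[0,-0.13,0],"dr":[0,0,0]},{"dp":[0,-0.26,0],"dr":[0,0,0]},{"dp":[0,-0.39,0],"dr":[0,0,0]},{"dp":[0,-0.52,0],"dr":[0,0,0]},{"dp":[0,-0.6,0],"dr":[0,0,0]}]' | grep -E "force"
python3 - <<'E'
from h import *
where(); s=w2s(state()["ee_pos"]); top_at(s[0],s[1]-28)
E
```

```text
wrist_force: [-0.4, 0.4, -0.4]
wrist_force: [-0.1, 1.1, 0.2]
wrist_force: [1.0, 1.2, 0.3]
t 12.32 tip stand [-15.2  50.5] h 5.0 yaw -0.1 F [1.  1.2 0.3] op 0.0009 j7 105.2
top pts 70 [-22.9  28.2] [-36.3  13.4] [-7.8 45.7]
```

```bash

python3 -m crank '[{"dp":[0,0.15,0],"dr":[0,0,0]},{"dp":[0.12,0.15,0],"dr":[0,0,0]},{"dp":[0.12,0.05,0],"dr":[0,0,0]},{"dp":[0.12,-0.06,0],"dr":[0,0,0]},{"dp":[0.12,-0.18,0],"dr":[0,0,0]}]' | grep -E "force"
python3 -m crank '[{"dp":[0,-0.12,0],"dr":[0,0,0]},{"dp":[0,-0.24,0],"dr":[0,0,0]},{"dp":[0,-0.36,0],"dr":[0,0,0]},{"dp":[0,-0.48,0],"dr":[0,0,0]},{"dp":[0,-0.53,0],"dr":[0,0,0]}]' | grep -E "force"
python3 - <<'E'
from h import *
where(); s=w2s(state()["ee_pos"]); top_at(s[0],s[1]-22)
E
```

```text
wrist_force: [-0.4, 0.4, 0.8]
wrist_force: [0.5, 0.8, 0.3]
t 13.62 tip stand [-20.1  22.1] h 5.0 yaw -0.1 F [0.5 0.8 0.3] op 0.0007 j7 108.8
top pts 80 [-23.7   1. ] [-34.9 -14.8] [-8.1 17.6]
```

```bash

python3 -m crank '[{"dp":[0,0.2,0],"dr":[0,0,0]},{"dp":[0,0.2,-0.8],"dr":[0,0,0]},{"dp":[0.5,0.1,-0.8],"dr":[0,0,0]},{"dp":[0.9,-0.5,-0.8],"dr":[0,0,0]},{"dp":[0.9,-0.5,-0.5],"dr":[0,0,0]}]' 0.12 | grep -E "force"
python3 -m crank '[{"dp":[0,0,0.25],"dr":[0,0,0]},{"dp":[0,0,0.5],"dr":[0,0,0]},{"dp":[0,0,0.5],"dr":[0,0,0]},{"dp":[-0.1,0,0.5],"dr":[0,0,0]},{"dp":[-0.2,0,0.5],"dr":[0,0,0]}]' | grep -E "force"
python3 -m crank '[{"dp":[-0.12,0,0],"dr":[0,0,0]},{"dp":[-0.24,0,0],"dr":[0,0,0]},{"dp":[-0.36,0,0],"dr":[0,0,0]},{"dp":[-0.48,0,0],"dr":[0,0,0]},{"dp":[-0.6,0,0],"dr":[0,0,0]}]' | grep -E "force"
python3 -m crank '[{"dp":[-0.12,0,0],"dr":[0,0,0]},{"dp":[-0.24,0,0],"dr":[0,0,0]},{"dp":[-0.36,0,0],"dr":[0,0,0]},{"dp":[-0.48,0,0],"dr":[0,0,0]},{"dp":[-0.6,0,0],"dr":[0,0,0]}]' | grep -E "force"
python3 - <<'E'
from h import *
where(); s=w2s(state()["ee_pos"]); top_at(s[0]+23,s[1])
E
```

```text
wrist_force: [0.4, 0.0, -0.4]
wrist_force: [-0.1, -0.6, -0.2]
wrist_force: [-0.3, -0.1, 1.3]
wrist_force: [-0.5, -0.5, 0.4]
t 16.18 tip stand [0.2 2.5] h 5.0 yaw -0.1 F [-0.5 -0.5  0.4] op 0.0106 j7 111.7
top pts 51 [20.8 -5. ] [  3.1 -16.3] [34.1 11.6]
```

```bash

python3 -m crank '[{"dp":[0.1,0,0],"dr":[0,0,0]},{"dp":[0.1,-0.14,0],"dr":[0,0,0]},{"dp":[0,-0.14,0],"dr":[0,0,0]},{"dp":[-0.12,-0.14,0],"dr":[0,0,0]},{"dp":[-0.24,-0.13,0],"dr":[0,0,0]}]' | grep -E "force"
python3 -m crank '[{"dp":[-0.12,0.02,0],"dr":[0,0,0]},{"dp":[-0.24,0.04,0],"dr":[0,0,0]},{"dp":[-0.36,0.05,0],"dr":[0,0,0]},{"dp":[-0.48,0.06,0],"dr":[0,0,0]},{"dp":[-0.6,0.07,0],"dr":[0,0,0]}]' | grep -E "force"
python3 -m crank '[{"dp":[-0.12,0,0],"dr":[0,0,0]},{"dp":[-0.24,0,0],"dr":[0,0,0]},{"dp":[-0.36,0,0],"dr":[0,0,0]},{"dp":[-0.48,0,0],"dr":[0,0,0]},{"dp":[-0.52,0,0],"dr":[0,0,0]}]' | grep -E "force"
python3 - <<'E'
from h import *
where()
im=get_image("side"); a=im["pixels"][170:320,240:440]
a=cv2.resize(a,(780,585),interpolation=cv2.INTER_CUBIC); cv2.imwrite("pics/s3.png",a[...,::-1])
E
```

```text
wrist_force: [-0.6, 0.4, 0.6]
wrist_force: [0.1, 0.7, 0.2]
wrist_force: [0.7, 0.0, 0.5]
t 18.1 tip stand [54.6 -0. ] h 5.0 yaw -0.1 F [0.7 0.  0.5] op 0.0106 j7 112.5
```

View pics/s3.png

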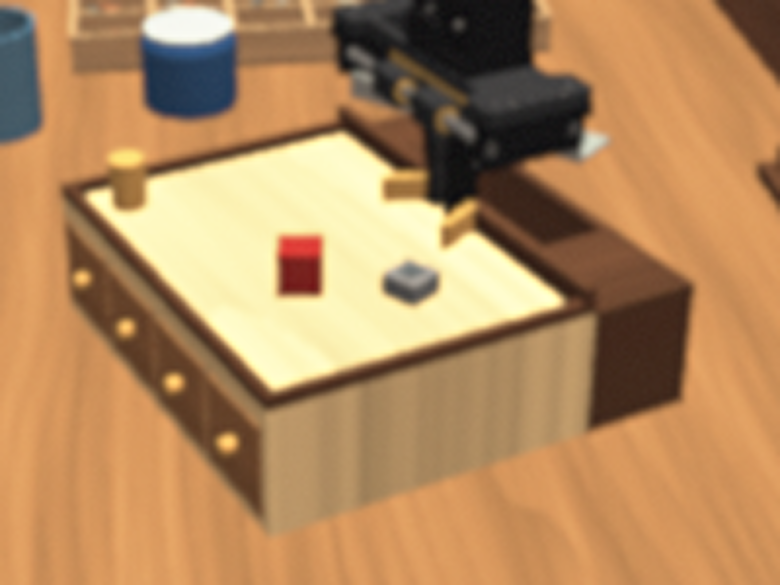

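The second block is in: nothing grey shows near the gate at (455,190), and only the right block at (411,282) is left. I go round to its right side.

```bash

python3 -m crank '[{"dp":[0.6,0,0],"dr":[0,0,0]},{"dp":[1.2,0,-0.9],"dr":[0,0,0]},{"dp":[1.5,-0.8,-1.2],"dr":[0,0,0]},{"dp":[1.8,-1.8,-1.2],"dr":[0,0,0]},{"dp":[1.87,-2.8,-1.2],"dr":[0,0,0]}]' 0 | grep -E "force"
python3 -m crank '[{"dp":[0,0,0],"dr":[0,0,0]},{"dp":[0,0,0.6],"dr":[0,0,0]},{"dp":[0,0,1.0],"dr":[0,0,0]},{"dp":[0,0,1.2],"dr":[0,0,0]},{"dp":[0,0.1,1.2],"dr":[0,0,0]}]' | grep -E "force"
python3 -m crank '[{"dp":[0,0.13,0],"dr":[0,0,0]},{"dp":[0,0.26,0],"dr":[0,0,0]},{"dp":[0,0.39,0],"dr":[0,0,0]},{"dp":[0,0.52,0],"dr":[0,0,0]},{"dp":[0,0.65,0],"dr":[0,0,0]}]' | grep -E "force"
python3 -m crank '[{"dp":[0,0.12,0],"dr":[0,0,0]},{"dp":[0,0.24,0],"dr":[0,0,0]},{"dp":[0,0.36,0],"dr":[0,0,0]},{"dp":[0,0.44,0],"dr":[0,0,0]},{"dp":[0,0.44,0],"dr":[0,0,0]}]' | grep -E "force"
python3 - <<'E'
from h import *
where(); s=w2s(state()["ee_pos"]); top_at(s[0],s[1]+22)
E
```

```text
wrist_force: [0.8, 0.6, 0.3]
wrist_force: [-0.2, -0.3, 0.0]
wrist_force: [0.4, -0.9, -0.6]
wrist_force: [-0.0, -0.3, 0.5]
t 20.65 tip stand [-20.6 -63.9] h 5.0 yaw -0.1 F [-0.  -0.3  0.5] op 0.0005 j7 120.1
top pts 17 [-30.  -43.1] [-34.3 -61.2] [-23.2 -30.3]
```

```bash

python3 - <<'E'
from h import *
im=get_image("side"); a=im["pixels"][195:285,270:400]; a=cv2.resize(a,(780,540),interpolation=cv2.INTER_CUBIC)
cv2.imwrite("pics/s4.png",a[...,::-1])
top_at(-20,-40,25,"top")
E
```

```text
h.py:46: RuntimeWarning: Mean of empty slice.
  q=a[m]; print("top pts",len(q), q.mean(0).round(1), q.min(0).round(1), q.max(0).round(1))
  ret = um.true_divide(
Traceback (most recent call last):
  File "h.py", line 46, in top_at
    q=a[m]; print("top pts",len(q), q.mean(0).round(1), q.min(0).round(1), q.max(0).round(1))
                                                        ~~~~~^^^
ValueError: zero-size array to reduction operation minimum which has no identity
```

View pics/s4.png

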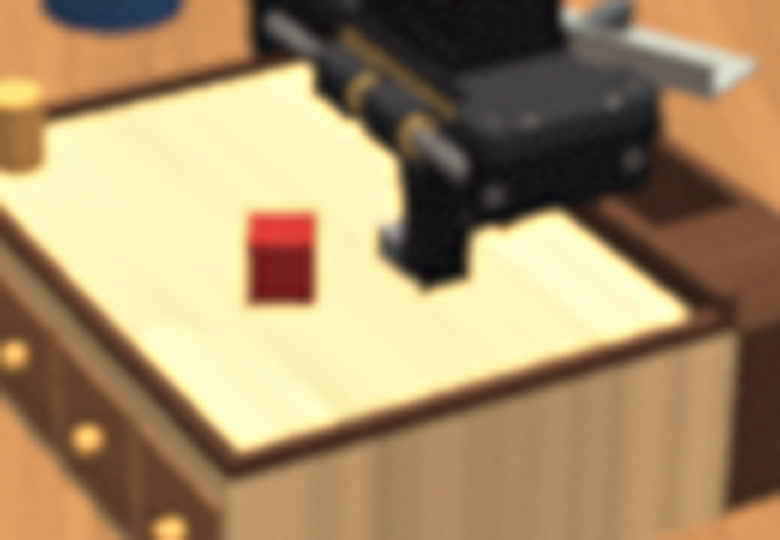

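The block's left edge shows at crop (390,240) in front of the finger, well clear of the pillar at (282,258). I continue the sideways sweep.

```bash

python3 -m crank '[{"dp":[0,0.12,0],"dr":[0,0,0]},{"dp":[0,0.24,0],"dr":[0,0,0]},{"dp":[0,0.36,0],"dr":[0,0,0]},{"dp":[0,0.48,0],"dr":[0,0,0]},{"dp":[0,0.6,0],"dr":[0,0,0]}]' | grep -E "force"
python3 -m crank '[{"dp":[0,0.12,0],"dr":[0,0,0]},{"dp":[0,0.24,0],"dr":[0,0,0]},{"dp":[0,0.36,0],"dr":[0,0,0]},{"dp":[0,0.42,0],"dr":[0,0,0]},{"dp":[0,0.42,0],"dr":[0,0,0]}]' | grep -E "force"
python3 -m crank '[{"dp":[0,-0.2,0],"dr":[0,0,0]},{"dp":[0,-0.2,-0.8],"dr":[0,0,0]},{"dp":[0.5,-0.1,-1.2],"dr":[0,0,0]},{"dp":[1,0.3,-1.2],"dr":[0,0,0]},{"dp":[1,0.55,-1.2],"dr":[0,0,0]}]' 0.12 | grep -E "force"
python3 - <<'E'
from h import *
where(); top_at(-20,0,30)
im=get_image("side"); a=im["pixels"][195:285,270:400]; a=cv2.resize(a,(780,540),interpolation=cv2.INTER_CUBIC)
cv2.imwrite("pics/s5.png",a[...,::-1])
E
```

```text
wrist_force: [-0.2, -0.7, 0.3]
wrist_force: [-0.7, 0.8, 0.1]
wrist_force: [0.5, -0.1, -0.4]
t 22.68 tip stand [-61.3  -1.6] h 53.3 yaw -0.2 F [ 0.5 -0.1 -0.4] op 0.0105 j7 109.2
top pts 63 [-19.3  -4.2] [-31.3 -17. ] [-5.9 10.7]
```

View pics/s5.png

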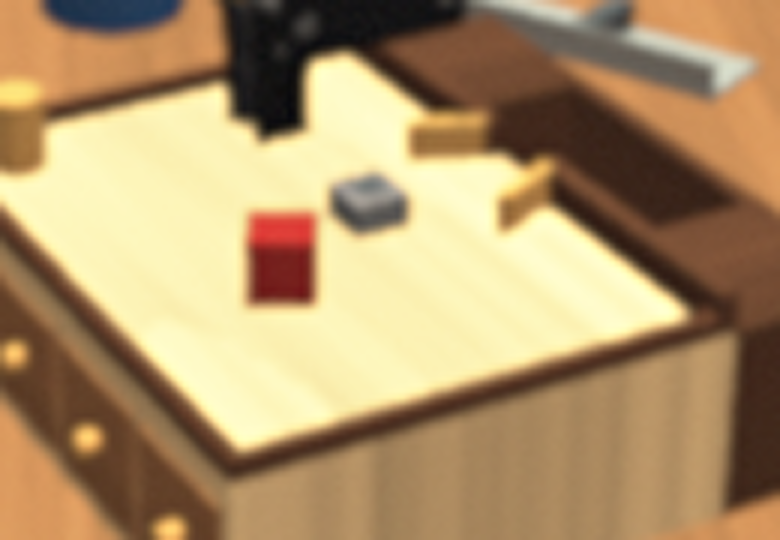

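The last block, at crop (370,200), is in line with the gate, roughly square. I lower behind it and push.

```bash

python3 -m crank '[{"dp":[-0.33,0,0],"dr":[0,0,0]},{"dp":[-0.33,-0.02,0],"dr":[0,0,0]},{"dp":[-0.33,-0.02,0.6],"dr":[0,0,0]},{"dp":[-0.33,-0.02,1.0],"dr":[0,0,0]},{"dp":[-0.33,-0.02,1.2],"dr":[0,0,0]}]' | grep -E "force"
python3 -m crank '[{"dp":[0,0,0],"dr":[0,0,0]},{"dp":[-0.12,0,0],"dr":[0,0,0]},{"dp":[-0.24,0,0],"dr":[0,0,0]},{"dp":[-0.36,0,0],"dr":[0,0,0]},{"dp":[-0.48,0,0],"dr":[0,0,0]}]' | grep -E "force"
python3 -m crank '[{"dp":[-0.12,0,0],"dr":[0,0,0]},{"dp":[-0.24,0,0],"dr":[0,0,0]},{"dp":[-0.36,0,0],"dr":[0,0,0]},{"dp":[-0.48,0,0],"dr":[0,0,0]},{"dp":[-0.6,0,0],"dr":[0,0,0]}]' | grep -E "force"
python3 - <<'E'
from h import *
where(); s=w2s(state()["ee_pos"]); top_at(s[0]+23,s[1])
E
```

```text
wrist_force: [0.2, 0.2, -0.0]
wrist_force: [-0.3, 0.4, 0.6]
wrist_force: [-1.0, -0.6, 0.0]
t 24.65 tip stand [-3.8 -2.3] h 5.0 yaw -0.1 F [-1.  -0.6  0. ] op 0.0104 j7 112.5
top pts 47 [17.6 -5.8] [ -2.  -16.9] [30.1 11.5]
```

```bash

python3 -m crank '[{"dp":[0.08,0,0],"dr":[0,0,0]},{"dp":[0.08,-0.05,0],"dr":[0,0,0]},{"dp":[-0.04,-0.05,0],"dr":[0,0,0]},{"dp":[-0.16,-0.04,0],"dr":[0,0,0]},{"dp":[-0.28,-0.03,0],"dr":[0,0,0]}]' | grep -E "force"
python3 -m crank '[{"dp":[-0.12,0.02,0],"dr":[0,0,0]},{"dp":[-0.24,0.04,0],"dr":[0,0,0]},{"dp":[-0.36,0.06,0],"dr":[0,0,0]},{"dp":[-0.48,0.08,0],"dr":[0,0,0]},{"dp":[-0.6,0.09,0],"dr":[0,0,0]}]' | grep -E "force"
python3 -m crank '[{"dp":[-0.12,0,0],"dr":[0,0,0]},{"dp":[-0.24,0,0],"dr":[0,0,0]},{"dp":[-0.36,0,0],"dr":[0,0,0]},{"dp":[-0.48,0,0],"dr":[0,0,0]},{"dp":[-0.58,0,0],"dr":[0,0,0]}]' | grep -E "force|pos"
python3 -m crank '[{"dp":[0,0,0],"dr":[0,0,0]},{"dp":[0.8,0,0],"dr":[0,0,0]},{"dp":[1.6,0,-0.5],"dr":[0,0,0]},{"dp":[1.6,0,-1.6],"dr":[0,0,0]},{"dp":[1.6,1.2,-2.5],"dr":[0,0,0]}]' | grep -E "force"
python3 -m crank '[{"dp":[0,1.2,-0.4],"dr":[0,0,0]},{"dp":[0,2.4,-0.6],"dr":[0,0,0]},{"dp":[0,3.6,-0.6],"dr":[0,0,0]},{"dp":[0,4.8,-0.6],"dr":[0,0,0]},{"dp":[0,6,-0.6],"dr":[0,0,0]}]' | grep -E "force"
python3 - <<'E'
from h import *
where(); im=blocks(); a=cv2.resize(ortho(im,T),(640,640))[20:]; b=im["pixels"][130:320,60:420]
cv2.imwrite("pics/o6.png",cv2.resize(a,(600,581))[...,::-1])
blocks("side")
w=pts(im); s=w2s_arr(w); m=(s[...,0]>66)&(s[...,0]<125)&(abs(s[...,1])<60)&(w[...,2]>.014)&(w[...,2]<.07)
print(np.c_[s[m],w[m][:,2:]*1e3].round(0)[::6].tolist())
E
```

```text
wrist_force: [-0.5, -0.4, 0.4]
wrist_force: [-0.7, -0.6, 0.7]
ee_pos: [0.6023, 0.0526, 0.159]
wrist_force: [0.8, 0.2, 0.4]
wrist_force: [0.3, 1.4, -0.0]
wrist_force: [1.1, 0.0, -0.4]
t 27.82 tip stand [ -9.4 289.5] h 129.3 yaw -0.1 F [ 1.1  0.  -0.4] op 0.0105 j7 74.5
quad1 0.43 [101.6   6.3] 0.038
pillar 0.72 [101.6   6.5] 0.038
pillar 0.64 [-75.  -36.1] 0.114
gauge 0.57 [-122.2  111.8] 0.119
gauge 0.25 [-75.1 -36.1] 0.114
pillar 0.54 [-77.  -39.3] 0.113
gauge 0.64 [-124.3  109.7] 0.118
[[125.0, -52.0, 36.0], [112.0, -4.0, 39.0], [109.0, -5.0, 37.0], [107.0, -1.0, 38.0], [110.0, 9.0, 38.0], [104.0, -5.0, 36.0], [108.0, 10.0, 38.0], [101.0, -3.0, 37.0], [106.0, 11.0, 38.0], [99.0, -2.0, 35.0], [104.0, 14.0, 40.0], [97.0, 1.0, 38.0], [102.0, 18.0, 40.0], [96.0, 5.0, 38.0], [107.0, 20.0, 24.0], [94.0, 8.0, 40.0], [92.0, -6.0, 27.0], [92.0, 10.0, 40.0], [90.0, -5.0, 26.0], [92.0, 13.0, 38.0], [90.0, -1.0, 23.0], [89.0, 14.0, 39.0], [87.0, 0.0, 25.0], [89.0, 12.0, 28.0], [86.0, -2.0, 18.0], [87.0, 9.0, 21.0], [86.0, 12.0, 21.0]]
```

View pics/o6.png

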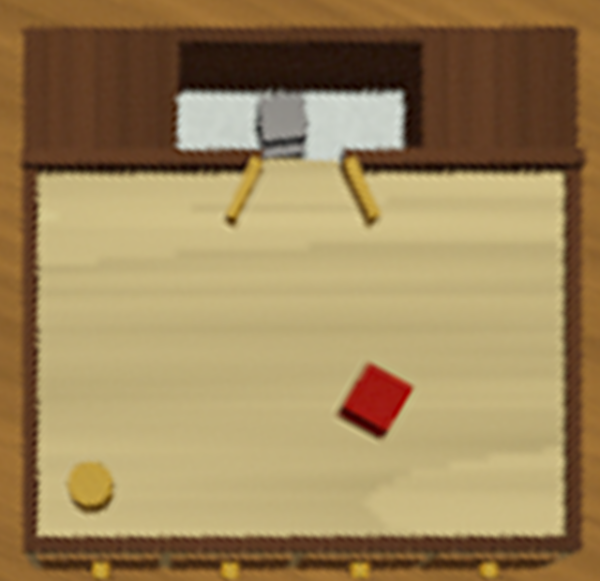

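The board is clear of grey blocks. They lie stacked in the compartment at (282,120), with the pile top at z ≈ 39 mm. The pillar at (377,400) and the gauge at (90,485) stand where they did. I hand in.

```bash
python3 -c "
from h import *
where(); print(np.abs(state()['qvel']).max()); print(close_job())"
```

```text
t 28.23 tip stand [ -9.  286.7] h 129.1 yaw -0.2 F [ 0.   0.5 -0.4] op 0.0104 j7 74.6
0.21529257971161042
the job is handed in; nothing more can be done
None
```

I swept all three grey blocks through the gate with the fingertips, one after another and without lifting any, then handed the job in at about 28 s of the 72 s.

- **Blocks:** the last top view shows no grey block on the board. In the compartment they appear stacked. The top of the pile is at about 39 mm, well below the board at 84 mm. The picture doesn't show three blocks separately: I infer three because nothing else left the board and each one vanished at the gate in turn.
- **Pillar and gauge:** both look unmoved by eye, and the network's final side-view pillar position matches its first one.
- **Forces and clearance:** the wrist force read about 1.5 N or less at the end of every move, and the arm ended clear of everything.
- **Disagreements:**
  - The network labelled the pile both "quad1" (0.43) and "pillar" (0.72), and gave the real pillar a second, weak label as "gauge" (0.25).
  - Side-camera positions ran about 3 mm short along the sweep, so I corrected for that.
- **Not checked:** I did not measure the can, brush, mallet, stick or mug after the moves. No low move went near them.

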